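# Gauge a breadboard off the jig's end stop and hold it flush

## Task

Two breadboards lie in the two lanes of the blue jig; only one of them leaves a gap to the jig's end stop that is wide enough for the spacer. Without shifting either board to make room, stand the spacer in that gap, down on the jig's bed and along the stop, let go of it, then slide that board forward until it is flush against the spacer and the spacer is flat against the stop, and finish while still holding the board pressed firmly there. Leave the other board and everything else on the table where it is.

Things in the scene. Friction and masses are not known exactly. Their poses are not given: they have to be found in the camera images.
- jig: Fixed assembly jig: blue bed 100 x 136 mm, 6 mm thick, with an aluminium end stop (bar 136 mm long, 12 mm thick, top 20 mm above the table) on its far edge. Origin: at table height under the middle of the stop's near face; x points square through the stop, away from the boards, y along the stop, z up. Bed from x = -88 to +12 mm, stop from x = 0 to 12 mm.
- lane_left (a point): End of the left lane (+y side of the jig): on the bed's top (6 mm above the table), at the stop's near face, mid-lane, 32.5 mm from the jig's middle; axes as the jig's. The lane runs back along -x, 59 mm wide between low aluminium rails (6 mm wide, 70 mm long, tops 12 mm above the table).
- lane_right (a point): The same for the right lane (-y side), 32.5 mm from the jig's middle.
- board_1_mid (a point): Centre (half-way up) of a loose white breadboard 83 (x) x 55 (y) x 9.5 mm, 80 g, red LED, lying on the bed in either lane, x along the lane to the stop. Parts rise 10 mm over its top, from 22 mm behind to 7 mm ahead of centre. Front edge 41.5 mm ahead of centre: one board's gap to the stop is 16-20 mm, the other's 4-7 mm. The wide-gap board's rear edge overhangs the bed by over 10 mm.
- board_2_mid (a point): The same for the other board, alike but with a green LED. Which board and which lane has the wide gap varies. The boards slide easily and can be pushed at the rear edge.
- spacer_mid (a point): Centre, half-way up, of the loose spacer: an upright plate 12 mm thick (x) and 56 mm high, 70 g: a steel foot 44 mm long (y), 18 mm high, and on its middle an orange tab 24 mm long (y), 12 mm thick. Stands on the table left or right of the jig; pinch the tab across its thickness. Once on the bed, this point is 34 mm above the table. Its two broad faces are alike.
- battery: Bystander: an upright block battery 26 x 17.5 x 48 mm, black and copper, left or right of the jig. Origin under its centre.
- loudspeaker: Bystander: a small black loudspeaker, 66 mm across, 22 mm high, behind the jig. Origin under its centre.
- marker: Bystander: a lying green and white marker pen, 130 mm long, 16 mm thick, behind the jig. Origin under its centre, x along it.
- potentiometer: Bystander: a potentiometer 25 mm across, 38 mm high with its shaft up, behind the jig. Origin under its centre.
- tray: Bystander: a clear open tray of components, 120 x 160 x 40 mm, at the far side. Origin under its centre.
There are look-alikes about, which are no part of the job. Several things have the shape of the jig; the one meant has the colours described above.

How it is judged (in metres and radians):
On the way:
1. the spacer stands on the bed in the gap, released, and neither board has been shifted (4 mm) to make room (x of spacer_mid in the frame of jig between -0.018 and -0.003 m and z of spacer_mid in the frame of jig between 0.03 and 0.038 m and angle between spacer_mid's own z axis and vertical below 0.12 rad and angle between the x axis of spacer_mid and the x axis of jig, either way round below 0.5 rad and (y of spacer_mid in the frame of jig between 0.02 and 0.045 m or y of spacer_mid in the frame of jig between -0.045 and -0.02 m) and distance of each of board_1_mid, board_2_mid from where it was at the start of the episode below 0.004 m and contact force between the fingers and spacer below 0.1 N), for 0.2 s.
At the end, for the whole second after the job is handed in: The spacer stands on the bed, flat on the stop (2 mm, 0.06 rad); the robot presses that lane's board on it with over 2 N, flat and square (0.04 rad), front edge a spacer thickness (3 mm) off the stop; the other board within 4 mm of its start (x of spacer_mid in the frame of jig between -0.0085 and -0.004 m and z of spacer_mid in the frame of jig between 0.03 and 0.038 m and angle between spacer_mid's own z axis and vertical below 0.12 rad and angle between the x axis of spacer_mid and the x axis of jig, either way round below 0.5 rad and (y of spacer_mid in the frame of jig between 0.02 and 0.045 m or y of spacer_mid in the frame of jig between -0.045 and -0.02 m) and angle between the x axis of spacer_mid and the x axis of jig, either way round below 0.06 rad and contact force between spacer and jig above 2 N and ((contact force between board_1 and spacer above 2 N and x of board_1_mid in the frame of jig between -0.0565 and -0.0505 m and angle between the x axis of board_1_mid and the x axis of jig, either way round below 0.04 rad and angle between board_1_mid's own z axis and vertical below 0.05 rad and contact force between any of the fingers, the arm and board_1 above 2 N and distance of board_2_mid from where it was at the start of the episode below 0.004 m) or (contact force between board_2 and spacer above 2 N and x of board_2_mid in the frame of jig between -0.0565 and -0.0505 m and angle between the x axis of board_2_mid and the x axis of jig, either way round below 0.04 rad and angle between board_2_mid's own z axis and vertical below 0.05 rad and contact force between any of the fingers, the arm and board_2 above 2 N and distance of board_1_mid from where it was at the start of the episode below 0.004 m))); the arm keeps its last pose, push and grip.
It fails at once if a bystander is knocked away (more than 25 mm) (distance of any of battery, loudspeaker, marker, potentiometer, tray from where it was at the start of the episode above 0.025 m).
It also fails if it takes over 51 s, if anything falls off the work surface, if the arm or the gripper's body presses on something with over 40 N, if the wrist force passes 120 N, or if a joint passes its speed limit or range.

## Robot

A 6-joint arm with a two-finger parallel gripper is mounted at the origin on the work surface. World frame = base frame: x ahead of the robot, y to its left, z up, the work surface at z = 0. Lengths are in mm, angles in degrees, forces in N, time in s.
With the tool pointing down it reaches from about 350 to 850 mm from the base axis. Payload 8.1 kg.
Tool frame: the origin (TCP) lies between the finger pads; the fingertips stand 19 mm ahead of it and the grasp point (between the pads) is the TCP (nose_length is the distance from the TCP to the fingertips, in mm); y points along the fingers, x is the direction in which the jaws open and shut, and the axes are right-handed (so a half turn about y gives the same grasp; the last joint's range is limited). The gripper opens to 85 mm and grips with 20 to 120 N. Pads are 22 mm wide; open, the fingers measure 114 mm over their backs; the gripper's body (76 mm by 85 mm) begins 54 mm behind the grasp point. The pads swing forward as they close: fully open they stand 13 mm farther back than shut.
Start: joints at [-74.164, 7.471, 85.268, -0, 87.261, -4.893], TCP at [212.395, -561.154, 250.292] pointing down, gripper open.
Joint ranges: [-169.43, 169.43], [-51.17, 129.36], [1.28, 143.12], [-76.62, 256.62], [0, 156.53], [-152.29, 152.29]. Speed limits (degrees/s): [136.94, 136.94, 159.86, 180, 180, 180].

## Interface

Orientations are given as [roll, pitch, yaw] about the fixed x, y, z axes, in that order (R = Rz(yaw) Ry(pitch) Rx(roll)).
In Python, from bench import sense, snapshot, camera_info, hand_in, nose_length gives the robot as it stands.
- The arm moves only by the tool arm_command, never from a script. Its argument "commands" is a list of rows, each a list of 3 entries, a list of its own where there are three numbers: the opening in per cent of the stroke, from 0 (shut) to 100 (fully open), then the shift along the world's x, y, z in units of 30 mm (1.0 is 30 mm), then the turn, a rotation vector about the world's x, y, z in degrees. A call has 1 to 5 rows; each row shifts and turns the pose as measured when the row begins; what a row does not reach is not made up. A row lasts 1/12 s, in which the tool goes at most 41.7 mm and 7.16 degrees, less where a joint would pass 70% of its speed; a pose out of reach is approached as far as the arm can. A call is refused whole if a number of a shift passes 1 or a number of a turn 7.16, either way. A call with a gripper value outside its range is refused whole. The fingers move at their own pace and stop on an object; "force" is the grip in N (left out, the last holds). Time passes only in rows, so rows that do not move let the fingers close. It gives the time, the measured TCP pose, the force and the opening at its end, in the units of the state.
- sense(): the state, without advancing time (a new reading comes with each control period).
- snapshot(name): name is "side" or "top" or "wrist"; returns the picture (400x640x3 uint8, blue, green, red); there is no depth.
- camera_info(name): a dict with "fx", "fy", "cx", "cy" (pixels), "rvec" (rotation vector, rad) and "tvec" (3), from world to camera coordinates, as OpenCV has them; the wrist camera has in their place "hand_eye" (4x4, takes a point from camera to tool coordinates, whose origin is the TCP and whose axes are the tool frame's). Camera axes: x right, y down, z forward; pixel columns grow to the right and rows downward; lengths in mm; the calibration is good to about 2 mm. The wrist camera is an equidistant fisheye: a pixel r from the principal point sees the ray r / f radians off the axis. A picture is of the moment at which its call begins: read the wrist's pose just before it. camera_info takes no time and is no camera call.
- hand_in(): hands the job in, once; it reports no verdict.
The state is a dict: "time": time; "joint_pos": joint angles; "qd": joint speeds; "joint_efforts": joint torques, N m; "tool_pos": TCP position; "tcp_rot": TCP orientation; "ft_force": force on the tool from outside, world axes, zero at the start; "wrist_torque": the same for the moment, N m; "finger_gap": finger opening in mm.
Only numpy, scipy, OpenCV 4.12 (cv2) and the standard library are available. Lean on these libraries where they do the work, as an engineer would, in place of code of your own. Each camera call takes 0.05 s, during which the arm holds its last target. There are 200 camera calls.

## Working session

There is one attempt and no reset: what is moved stays moved. The work goes in short steps, Python scripts to look and compute and a tool call to move; the robot and the scene stay as the last step left them, time stands still between calls to the robot, and variables do not carry over. Pictures are saved under pics/ and viewed, about 8 in all and at most 12, crops included, and the job is handed in when it is done.

Besides the shell and the picture viewer there is one more tool, called after ">>>" as name(argument=value, ...) on one line, values as JSON. arm_command: Moves the arm, as the interface text tells. Its arguments: {"type":"object","properties":{"commands":{"type":"array"},"force":{"type":"number"}},"required":["commands"]}

```bash
mkdir -p pics; cat > h.py <<'E'
import numpy as np, cv2
from bench import sense, snapshot, camera_info, hand_in, nose_length
def ray_plane(name,px,z):
    c=camera_info(name);R=cv2.Rodrigues(np.array(c["rvec"],float))[0];t=np.array(c["tvec"],float)
    o=-R.T@t;d=R.T@np.array([(px[0]-c["cx"])/c["fx"],(px[1]-c["cy"])/c["fy"],1])
    return o+d*(z-o[2])/d[2]
def proj(name,P):
    c=camera_info(name);R=cv2.Rodrigues(np.array(c["rvec"],float))[0];t=np.array(c["tvec"],float)
    p=(R@np.atleast_2d(P).T).T+t
    return np.c_[c["fx"]*p[:,0]/p[:,2]+c["cx"],c["fy"]*p[:,1]/p[:,2]+c["cy"]]
E
python3 - <<'E'
from h import *
for n in("top","side"):
    cv2.imwrite(f"pics/{n}0.png",snapshot(n)); c=camera_info(n)
    R=cv2.Rodrigues(np.array(c["rvec"],float))[0]; print(n,c["fx"],-R.T@np.array(c["tvec"]),R[2])
print(sense(),camera_info("wrist"),nose_length)
E
```

```text
top 409.6640544547703 [ 360.23560344   -8.21083617 1102.11218306] [ 2.28313160e-01  7.43133321e-04 -9.73587463e-01]
side 457.6549698706867 [147.79826949 722.59754207 727.61417083] [ 0.40011101 -0.67863064 -0.61593151]
{'time': 0.1, 'joint_pos': array([-7.41619201e+01,  7.51162861e+00,  8.53232534e+01,  9.06769799e-04,
        8.72605203e+01, -4.89117243e+00]), 'qd': array([-0.06362314,  0.05391866, -0.14565587, -0.0119272 ,  0.05774821,
        0.02028105]), 'joint_efforts': array([ 1.83583914e-03, -5.70950282e+01, -5.01942015e+01, -1.17331078e-04,
        8.23459384e-03,  5.34735818e-05]), 'tool_pos': array([ 212.29063059, -560.69949691,  249.3384091 ]), 'tcp_rot': array([-89.9909633 ,   0.09497767, -69.27078425]), 'ft_force': array([-0.91452917, -0.82527173, -1.09956431]), 'wrist_torque': array([ 0.02577327, -0.02074924, -0.07740958]), 'finger_gap': 85.00892400967638} {'fx': 309.70691628693146, 'fy': 309.70691628693146, 'cx': 318.9741219446067, 'cy': 195.72524400436282, 'hand_eye': array([[ 9.99999980e-01, -9.28358306e-05, -1.79554172e-04,
         4.14956003e-01],
       [ 1.41380587e-04, -3.13617689e-01,  9.49549327e-01,
        -1.23493393e+02],
       [-1.44463565e-04, -9.49549333e-01, -3.13617669e-01,
         8.21168032e+01],
       [ 0.00000000e+00,  0.00000000e+00,  0.00000000e+00,
         1.00000000e+00]])} 19.0
```

View pics/top0.png

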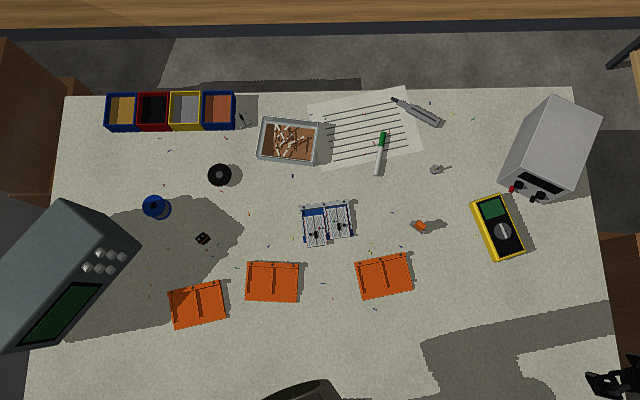

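View pics/side0.png

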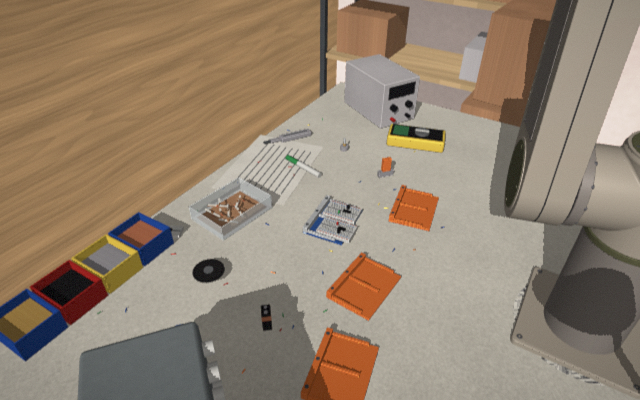

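The top view shows the blue jig at about (328,222), with the left lane's board (+y) apparently having the wider gap. The orange object at (420,226), with a grey foot, is the likely spacer. Orange jig look-alikes are at (198,304), (273,282) and (384,276). The battery is at (203,238), the speaker at (219,174), the marker at (381,152), the potentiometer at (437,169) and the tray at (289,140). Next is a close crop.

```bash
python3 - <<'E'
from h import *
a=cv2.imread("pics/top0.png")[192:257,292:452]; b=cv2.imread("pics/side0.png")[145:250,290:450]
a=cv2.resize(a,None,fx=5,fy=5,interpolation=cv2.INTER_CUBIC)[:, :800]
b=cv2.resize(b[:, :],None,fx=2.5,fy=2.5,interpolation=cv2.INTER_CUBIC)
b=np.pad(b,((0,0),(0,400),(0,0)))
cv2.imwrite("pics/crop.png",np.vstack([a,b]))
for p,z in[((420,226),30),((328,222),6),((302,206),6),((351,202),6)]: print(p,ray_plane("top",p,z))
print(ray_plane("side",(387,165),30))
E
```

```text
(420, 226) [ 534.28174109 -263.7112674    30.        ]
(328, 222) [554.02874813 -20.99457662   6.        ]
(302, 206) [599.84866669  49.22401925   6.        ]
(351, 202) [608.40689378 -85.28247158   6.        ]
[ 531.44097479 -268.44158981   30.        ]
```

View pics/crop.png

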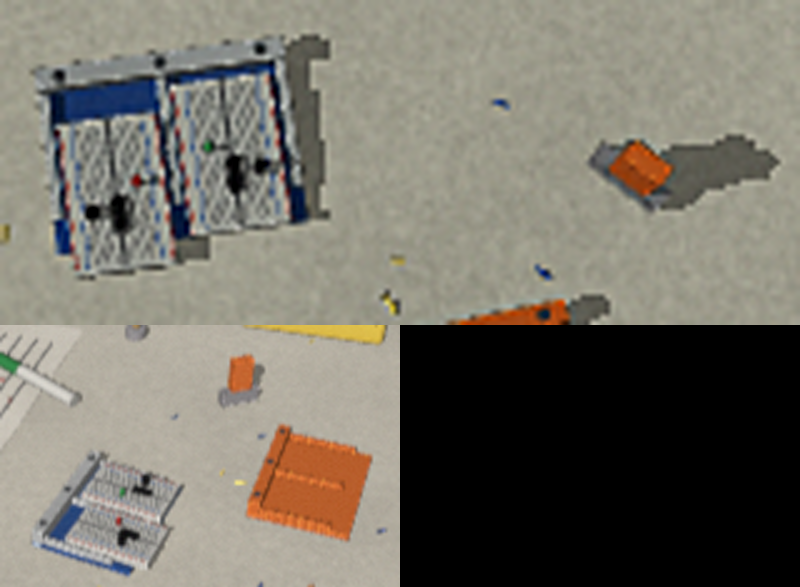

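Confirmed: the red-LED board_1 in the left lane has the wide gap, and green-LED board_2 is narrow. The spacer is the orange tab on a grey foot. I'll move above it while refining the poses.

>>> arm_command(commands=[[100, [0.9, 0.82, 0], [0, 0, 0]], [100, [0.9, 0.82, 0], [0, 0, 0]], [100, [0.9, 0.82, 0], [0, 0, 0]], [100, [0.9, 0.82, 0], [0, 0, 0]], [100, [0.9, 0.82, 0], [0, 0, 0]]])

```text
time: 0.52
tool_pos: [344.1, -436.6, 245.8]
tcp_rot: [-90.2, 0.3, -70.0]
ft_force: [-0.5, 0.0, 0.6]
finger_gap: 85.3
```

```bash
python3 - <<'E'
from h import *
def P(c,z): return ray_plane("top",(292+c[0]/5-.4,192+c[1]/5-.4),z)
a,b=P((595,160),18),P((655,205),18); print("foot",a,b,np.linalg.norm(b-a),np.degrees(np.arctan2(*(a-b)[[1,0]])))
a,b=P((37,70),20),P((283,38),20); print("stop far top",a,b,np.linalg.norm(b-a),np.degrees(np.arctan2(*(a-b)[[1,0]])))
E
```

```text
foot [ 543.21700962 -241.90794776   18.        ] [ 518.32736965 -272.18991926   18.        ] 39.19811189035762 50.582212412276
stop far top [598.05634081  56.59609069  20.        ] [613.17396629 -76.97655621  20.        ] 134.42542393420126 96.45720435113512
```

>>> arm_command(commands=[[100, [0.9, 0.84, -0.2], [0, 0, 5]], [100, [0.9, 0.84, -0.2], [0, 0, 5]], [100, [0.9, 0.84, -0.2], [0, 0, 5]], [100, [0.9, 0.84, -0.2], [0, 0, 5]], [100, [0.9, 0.84, -0.2], [0, 0, 5]]])

```text
time: 0.93
tool_pos: [484.0, -303.3, 214.7]
tcp_rot: [-90.2, 0.3, -44.2]
ft_force: [0.8, -0.7, -0.9]
finger_gap: 85.2
```

>>> arm_command(commands=[[100, [0.9, 0.84, -0.2], [0, 0, 5]], [100, [0.9, 0.84, -0.2], [0, 0, 0]], [100, [0, 0, 0], [0, 0, 0]]])

```text
time: 1.18
tool_pos: [542.7, -243.8, 199.2]
tcp_rot: [-90.1, 0.5, -38.3]
ft_force: [-0.1, 0.6, -1.0]
finger_gap: 85.2
```

```bash
cat >> h.py <<'E'
from scipy.spatial.transform import Rotation as Ro
def wpose(s):
    T=np.eye(4);T[:3,:3]=Ro.from_euler("xyz",s["tcp_rot"],degrees=True).as_matrix();T[:3,3]=s["tool_pos"]
    return T@np.array(camera_info("wrist")["hand_eye"])
def wray(T,px,z):
    c=camera_info("wrist");u=np.array([(px[0]-c["cx"])/c["fx"],(px[1]-c["cy"])/c["fy"]]);th=np.linalg.norm(u)
    d=T[:3,:3]@np.r_[np.sin(th)*u/max(th,1e-9),np.cos(th)];o=T[:3,3]
    return o+d*(z-o[2])/d[2]
def wproj(T,P):
    c=camera_info("wrist");p=(np.atleast_2d(P)-T[:3,3])@T[:3,:3]
    r=np.hypot(p[:,0],p[:,1]);th=np.arctan2(r,p[:,2]);k=c["fx"]*th/np.maximum(r,1e-9)
    return np.c_[p[:,0]*k+c["cx"],p[:,1]*k+c["cy"]]
def shot(fn):
    s=sense();im=snapshot("wrist");cv2.imwrite("pics/"+fn+".png",im);T=wpose(s);np.save("pics/"+fn+".npy",T)
    print(s["time"],s["tool_pos"],s["tcp_rot"]);return T,im
E
python3 - <<'E'
from h import *
shot("w1")
E
```

```text
1.1833 [ 542.74126652 -243.84589197  199.22920403] [-90.05146734   0.5236655  -38.2623078 ]
```

View pics/w1.png

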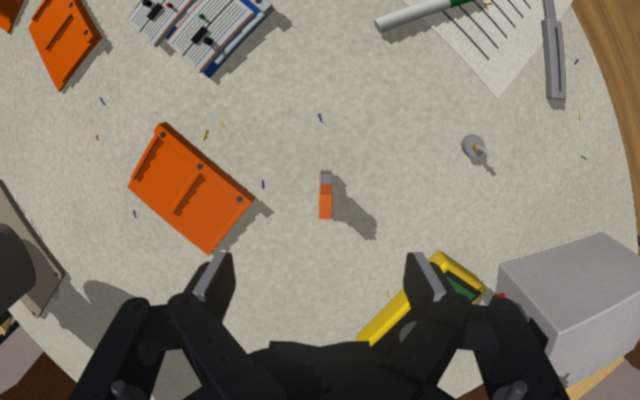

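The wrist view shows the spacer near (325,200), nearly aligned with the jaws. I'll measure the orange tab by segmentation.

```bash
python3 - <<'E'
from h import *
im=cv2.imread("pics/w1.png");T=np.load("pics/w1.npy")
c=im[160:230,300:350];cv2.imwrite("pics/w1c.png",cv2.resize(c,None,fx=8,fy=8,interpolation=cv2.INTER_CUBIC))
for col in(319,321,323,325,327,329,331): print(col,[tuple(map(int,im[r,col])) for r in range(168,224,3)])
# predicted: spacer at center X, yaw y-axis dir a
from itertools import product
E
```

```text
319 [(151, 166, 171), (143, 155, 159), (141, 150, 154), (144, 151, 157), (145, 155, 158), (135, 149, 162), (112, 137, 177), (108, 134, 179), (106, 131, 176), (105, 137, 193), (97, 130, 190), (88, 123, 182), (87, 121, 181), (88, 122, 182), (89, 122, 181), (80, 118, 185), (74, 116, 186), (129, 151, 178), (153, 169, 173)]
321 [(151, 164, 168), (111, 115, 117), (114, 115, 118), (120, 120, 124), (122, 122, 126), (91, 109, 143), (42, 87, 168), (38, 82, 166), (41, 84, 167), (42, 101, 203), (41, 97, 198), (38, 94, 196), (39, 96, 195), (41, 96, 195), (42, 95, 194), (40, 95, 194), (41, 93, 193), (121, 146, 182), (156, 171, 177)]
323 [(148, 162, 166), (108, 109, 112), (111, 110, 114), (119, 118, 121), (119, 117, 121), (86, 104, 138), (38, 81, 162), (41, 83, 165), (39, 80, 162), (39, 97, 199), (40, 97, 196), (41, 97, 197), (39, 96, 195), (40, 94, 194), (41, 95, 194), (39, 93, 192), (42, 96, 194), (117, 143, 182), (159, 176, 179)]
325 [(149, 163, 166), (108, 110, 113), (112, 113, 116), (122, 122, 125), (121, 120, 124), (96, 109, 139), (39, 80, 162), (39, 82, 162), (39, 80, 162), (40, 96, 198), (4
[... 351 characters left out ...]
, 95, 193), (40, 92, 190), (40, 92, 191), (41, 93, 192), (111, 137, 179), (156, 170, 175)]
329 [(148, 163, 167), (109, 111, 113), (116, 115, 118), (120, 119, 122), (121, 120, 124), (97, 108, 133), (40, 80, 157), (40, 80, 162), (36, 78, 160), (40, 96, 196), (39, 95, 193), (41, 96, 194), (39, 94, 193), (39, 93, 192), (41, 93, 191), (41, 94, 190), (40, 92, 187), (108, 134, 176), (152, 166, 171)]
331 [(149, 164, 168), (128, 138, 143), (111, 115, 118), (110, 114, 117), (108, 114, 115), (96, 104, 112), (71, 90, 127), (61, 86, 138), (55, 85, 143), (50, 92, 171), (47, 91, 170), (52, 91, 167), (53, 91, 165), (57, 93, 164), (60, 93, 158), (61, 91, 153), (61, 90, 148), (120, 138, 161), (153, 169, 173)]
```

View pics/w1c.png

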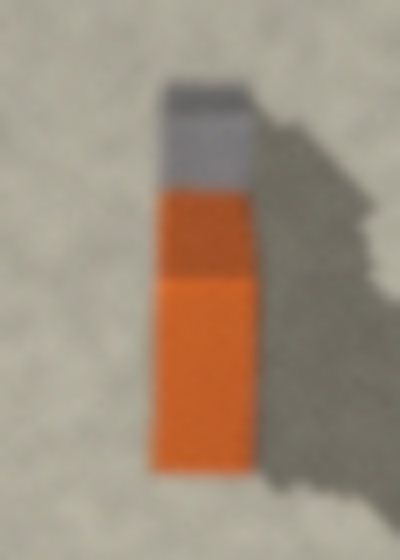

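```bash
python3 - <<'E'
from h import *
T=np.load("pics/w1.npy")
W=lambda x,y,z: wray(T,(300+x/8-.44,160+y/8-.44),z)
q=np.array([W(*p,56) for p in[(160,277),(256,277),(256,470),(152,470)]])
print(q,[np.linalg.norm(q[i]-q[i-1]) for i in range(4)],q.mean(0))
u=q[0]+q[1]-q[2]-q[3];print("y dir",np.degrees(np.arctan2(u[1],u[0])))
f=np.array([W(164,110,18),W(250,110,18)]);print("foot front top",f)
# jig rough from the wrist: full-res crop
im=cv2.imread("pics/w1.png");cv2.imwrite("pics/w1j.png",cv2.resize(im[0:85,120:285],None,fx=4.8,fy=4.8,interpolation=cv2.INTER_CUBIC))
E
```

```text
[[ 539.87614139 -248.02325043   56.        ]
 [ 548.42958657 -254.72865189   56.        ]
 [ 534.050104   -273.47642201   56.        ]
 [ 524.52391846 -266.00395416   56.        ]] [np.float64(23.643105876149978), np.float64(10.868478884722105), np.float64(23.627280925567177), np.float64(12.107270000200502)] [ 536.7199376  -260.55806962   56.        ]
y dir 51.009824502180074
foot front top [[ 546.16978576 -240.4012725    18.        ]
 [ 554.74958306 -247.12330247   18.        ]]
```

>>> arm_command(commands=[[100, [-0.1, -0.28, -0.85], [0, 0, 0]], [100, [-0.1, -0.28, -0.85], [0, 0, 0]], [100, [0, 0, -0.85], [0, 0, 0]], [100, [0, 0, -0.85], [0, 0, 0]], [100, [0, 0, -0.7], [0, 0, 0]]])

```text
time: 1.65
tool_pos: [536.9, -266.9, 79.3]
tcp_rot: [-90.2, -0.2, -38.2]
ft_force: [0.1, -0.0, -0.3]
finger_gap: 85.9
```

>>> arm_command(commands=[[100, [0, 0, 0], [0, 0, 0]]])

```text
time: 1.73
tool_pos: [533.0, -266.1, 74.0]
tcp_rot: [-90.3, 0.3, -38.3]
ft_force: [-0.8, 0.4, -1.1]
finger_gap: 85.2
```

>>> arm_command(commands=[[100, [0.1, 0.17, -0.4], [0, 0, 0]], [100, [0, 0, -0.4], [0, 0, 0]], [100, [0, 0, 0], [0, 0, 0]]])

```text
time: 1.98
tool_pos: [535.2, -262.6, 49.6]
tcp_rot: [-90.3, 0.3, -38.5]
ft_force: [-0.9, 0.0, -0.0]
finger_gap: 85.6
```

>>> arm_command(commands=[[100, [0, 0, 0], [0, 0, 0]]])

```text
time: 2.07
tool_pos: [535.5, -262.8, 49.9]
tcp_rot: [-90.3, 0.3, -38.5]
ft_force: [-1.0, 0.3, 0.0]
finger_gap: 85.4
```

```bash
python3 - <<'E'
from h import *
T,im=shot("w2")
for z in(18,56): print(z,wproj(T,[[536.7,-260.6,z]]))
E
```

```text
2.0667 [ 535.4945076  -262.82510514   49.93541968] [-90.30527689   0.26996762 -38.46707288]
18 [[316.46006868 242.62590171]]
56 [[315.44999243 280.76728567]]
```

View pics/w2.png

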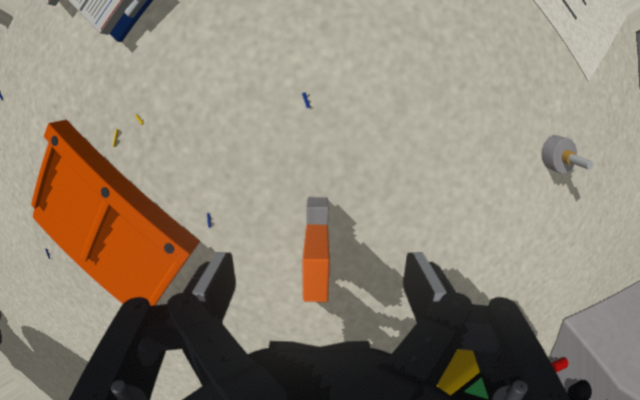

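>>> arm_command(commands=[[100, [0.05, 0.07, -0.2], [0, 0, 0]], [50, [0, 0, 0], [0, 0, 0]], [0, [0, 0, 0], [0, 0, 0]], [0, [0, 0, 0], [0, 0, 0]], [0, [0, 0, 0], [0, 0, 0]]], force=50)

```text
time: 2.53
tool_pos: [539.8, -261.8, 47.5]
tcp_rot: [-90.3, -0.1, -38.4]
ft_force: [-0.4, -0.5, -0.4]
finger_gap: 38.7
```

>>> arm_command(commands=[[0, [0, 0, 0], [0, 0, 0]], [0, [0, 0, 0], [0, 0, 0]], [0, [0, 0, 0], [0, 0, 0]], [0, [0, 0, 0], [0, 0, 0]], [0, [0, 0, 0], [0, 0, 0]]])

```text
time: 2.95
tool_pos: [540.2, -261.9, 48.3]
tcp_rot: [-90.3, -0.2, -38.4]
ft_force: [0.4, 0.7, 0.6]
finger_gap: 11.0
```

>>> arm_command(commands=[[0, [0, 0, 0.8], [0, 0, 0]], [0, [0, 0, 0.8], [0, 0, 6.5]], [0, [0.2, 0.8, 0.4], [0, 0, 6.5]], [0, [0.2, 0.9, 0], [0, 0, 6.5]], [0, [0.2, 0.9, 0], [0, 0, 6.5]]])

```text
time: 3.37
tool_pos: [555.7, -186.3, 109.0]
tcp_rot: [-90.5, 0.0, -12.0]
ft_force: [-0.5, -0.1, -1.3]
finger_gap: 11.1
```

>>> arm_command(commands=[[0, [0.2, 0.9, 0], [0, 0, 6.5]], [0, [0.2, 0.9, 0], [0, 0, 6.5]], [0, [0.2, 0.9, 0], [0, 0, 6]], [0, [0, 0.9, 0], [0, 0, 0]], [0, [0, 0, 0], [0, 0, 0]]])

```text
time: 3.78
tool_pos: [575.2, -69.8, 110.4]
tcp_rot: [-90.4, -0.2, 8.5]
ft_force: [0.4, 0.8, -1.2]
finger_gap: 11.3
```

>>> arm_command(commands=[[0, [0, 0, 0], [0, 0, 0]]])

```text
time: 3.87
tool_pos: [575.3, -68.7, 110.3]
tcp_rot: [-90.5, -0.2, 8.6]
ft_force: [-0.5, -0.3, -0.9]
finger_gap: 11.1
```

```bash
python3 - <<'E'
from h import *
T,im=shot("w3")
E
```

```text
3.8667 [575.264998   -68.72476845 110.30422411] [-90.46066468  -0.15672919   8.60095377]
```

View pics/w3.png

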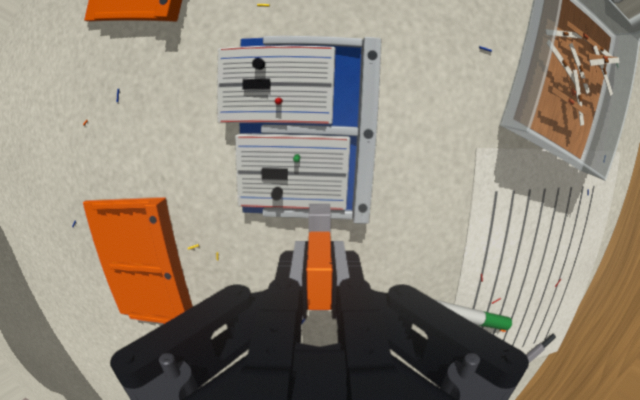

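```bash
python3 - <<'E'
from h import *
im=cv2.imread("pics/w3.png");T=np.load("pics/w3.npy");hsv=cv2.cvtColor(im,cv2.COLOR_BGR2HSV)
print("cam",T[:3,3])
for r in(60,100,150,190): print(r,[(c,tuple(map(int,im[r,c]))) for c in range(326,384,2)])
crop=im[30:310,210:400];cv2.imwrite("pics/w3c.png",cv2.resize(crop,None,fx=2.14*1,fy=2.14,interpolation=cv2.INTER_CUBIC))
E
```

```text
cam [564.31518748  12.03737918 233.14507369]
60 [(326, (178, 184, 184)), (328, (179, 186, 186)), (330, (178, 185, 185)), (332, (178, 184, 184)), (334, (125, 117, 111)), (336, (126, 63, 31)), (338, (127, 62, 27)), (340, (130, 63, 29)), (342, (129, 63, 26)), (344, (130, 63, 28)), (346, (131, 65, 30)), (348, (130, 64, 26)), (350, (132, 65, 29)), (352, (131, 65, 28)), (354, (131, 65, 29)), (356, (130, 65, 30)), (358, (130, 65, 29)), (360, (108, 67, 46)), (362, (85, 82, 79)), (364, (155, 153, 150)), (366, (169, 169, 166)), (368, (163, 163, 160)), (370, (147, 146, 143)), (372, (130, 130, 126)), (374, (145, 144, 141)), (376, (167, 166, 163)), (378, (172, 172, 169)), (380, (156, 163, 165)), (382, (168, 182, 187))]
100 [(326, (172, 177, 177)), (328, (178, 185, 183)), (330, (176, 182, 181)), (332, (144, 142, 139)), (334, (131, 73, 46)), (336, (132, 69, 36)), (338, (131, 67, 34)), (340, (133, 68, 35)), (342, (133, 69, 35)), (344, (134, 68, 35)), (346, (133, 67, 33)), (348, (133, 69, 36)), (350, (134, 70, 37)), (352, (133, 68, 35)), (354, (131, 67, 36)), (356, (132, 68, 36)), (358, (115, 68, 46)
[... 969 characters left out ...]
, 188))]
190 [(326, (141, 143, 144)), (328, (139, 142, 142)), (330, (142, 145, 146)), (332, (142, 144, 144)), (334, (138, 141, 141)), (336, (140, 144, 144)), (338, (141, 144, 144)), (340, (146, 151, 151)), (342, (171, 177, 177)), (344, (174, 180, 180)), (346, (157, 152, 149)), (348, (134, 85, 67)), (350, (133, 79, 55)), (352, (128, 78, 57)), (354, (93, 85, 81)), (356, (139, 140, 138)), (358, (165, 167, 164)), (360, (167, 167, 165)), (362, (168, 169, 166)), (364, (166, 167, 164)), (366, (170, 170, 167)), (368, (169, 168, 166)), (370, (164, 165, 161)), (372, (154, 165, 166)), (374, (169, 184, 187)), (376, (167, 181, 185)), (378, (166, 180, 184)), (380, (172, 187, 191)), (382, (178, 193, 197))]
```

View pics/w3c.png

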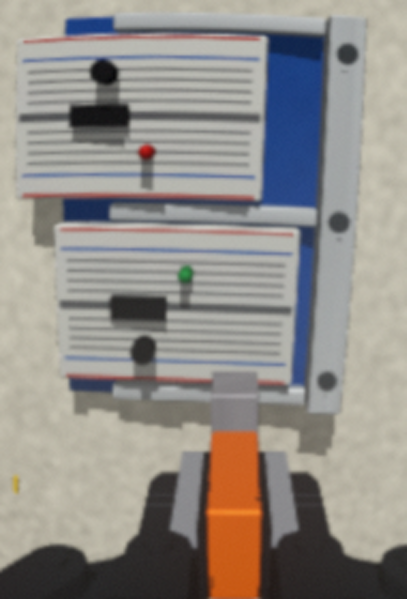

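```bash
python3 - <<'E'
from h import *
T=np.load("pics/w3.npy")
C=lambda x,y: (210+(x+.5)/2.14-.5,30+(y+.5)/2.14-.5)
N=np.array([wray(T,p,20) for p in[(362.8,60),(361,100),(358.8,150),(355.5,190)]])
B=np.array([wray(T,p,6) for p in[(360.5,60),(358.8,100),(356.2,150),(353.4,190)]])
F=np.array([wray(T,p,20) for p in[(380,60),(377.6,100),(374.2,150),(371.2,190)]])
for n,q in(("near",N),("bot",B),("far",F)):
    k=np.polyfit(q[:,1],q[:,0],1);print(n,"yaw",np.degrees(np.arctan(-k[0])),"x@y=20",np.polyval(k,20),"x@-10",np.polyval(k,-10), (q[:,0]-np.polyval(k,q[:,1])).round(2))
E0=[wray(T,C(*p),20) for p in[(331,18),(366,18),(308,410),(337,412)]];print("corners",np.array(E0))
bf=[wray(T,p,15.5) for p in[(334,60),(332.3,100)]];print("board1 front",np.array(bf))
print("board1 corners",np.array([wray(T,C(*p),15.5) for p in[(20,39),(267,37),(262,199),(18,197)]]))
zt=110.3+8; zf=zt-38
print("tab top edge",[wray(T,C(*p),zt) for p in[(207,511),(262,511)]])
print("foot top edge",[wray(T,C(*p),zf) for p in[(212,394),(258,394)]])
E
```

```text
near yaw 6.7741030229918815 x@y=20 593.0009309989061 x@-10 596.5644627319425 [-0.03 -0.09  0.29 -0.17]
bot yaw 6.725857926852402 x@y=20 593.236704163328 x@-10 596.7746209521051 [-0.03 -0.    0.09 -0.06]
far yaw 6.52630697588237 x@y=20 604.6635844409963 x@-10 608.0956065299919 [ 0.13 -0.12 -0.14  0.13]
corners [[589.24914193  56.23293964  20.        ]
 [600.31253785  58.5830162   20.        ]
 [604.57338602 -75.59707117  20.        ]
 [614.98815221 -74.90132359  20.        ]]
board1 front [[571.45553632  37.78460239  15.5       ]
 [574.61487867   9.69469472  15.5       ]]
board1 corners [[489.62882973  37.72550553  15.5       ]
 [570.39623441  47.0261338   15.5       ]
 [577.01451134  -6.16085884  15.5       ]
 [495.47084041 -15.89701676  15.5       ]]
tab top edge [array([570.06687392, -60.25127958, 118.3       ]), array([581.11157057, -58.6045941 , 118.3       ])]
foot top edge [array([568.64821433, -50.03294034,  80.3       ]), array([579.96864638, -48.33643533,  80.3       ])]
```

Both boards, the jig and the held spacer are clear in this view. The stop's near face is at yaw about 6.65°, lane_left is near (592.8, 22.6), and the gap is about 19.5 mm. The spacer must shift by (+6.5, +92.7) and turn −1.9°.

>>> arm_command(commands=[[0, [0.05, 0.8, 0], [0, 0, -1]], [0, [0.05, 0.8, -0.2], [0, 0, -0.9]], [0, [0.05, 0.8, -0.2], [0, 0, 0]], [0, [0.05, 0.6, -0.2], [0, 0, 0]], [0, [0, 0, 0], [0, 0, 0]]])

```text
time: 4.33
tool_pos: [581.8, 17.5, 92.0]
tcp_rot: [-90.5, -0.2, 5.9]
ft_force: [-0.3, 0.4, -1.4]
finger_gap: 11.1
```

>>> arm_command(commands=[[0, [0, 0, 0], [0, 0, 0]], [0, [0, 0, 0], [0, 0, 0]]])

```text
time: 4.5
tool_pos: [581.7, 16.0, 91.6]
tcp_rot: [-90.6, -0.2, 5.9]
ft_force: [0.2, -0.0, -0.4]
finger_gap: 11.1
```

>>> arm_command(commands=[[0, [0, 0.27, 0], [0.4, 0, 0.7]], [0, [0, 0, -0.3], [0, 0, 0]], [0, [0, 0, -0.3], [0, 0, 0]], [0, [0, 0, 0], [0, 0, 0]], [0, [0, 0, 0], [0, 0, 0]]])

```text
time: 4.92
tool_pos: [582.4, 20.3, 72.6]
tcp_rot: [-90.2, -0.3, 6.3]
ft_force: [0.5, 0.5, -0.3]
finger_gap: 10.8
```

```bash
python3 - <<'E'
from h import *
T,im=shot("w4"); 
crop=im[150:320,200:420];cv2.imwrite("pics/w4c.png",cv2.resize(crop,None,fx=3.4,fy=3.4,interpolation=cv2.INTER_CUBIC))
E
```

```text
4.9167 [582.36307342  20.29342397  72.59497519] [-90.20383639  -0.2884633    6.33318636]
```

View pics/w4c.png

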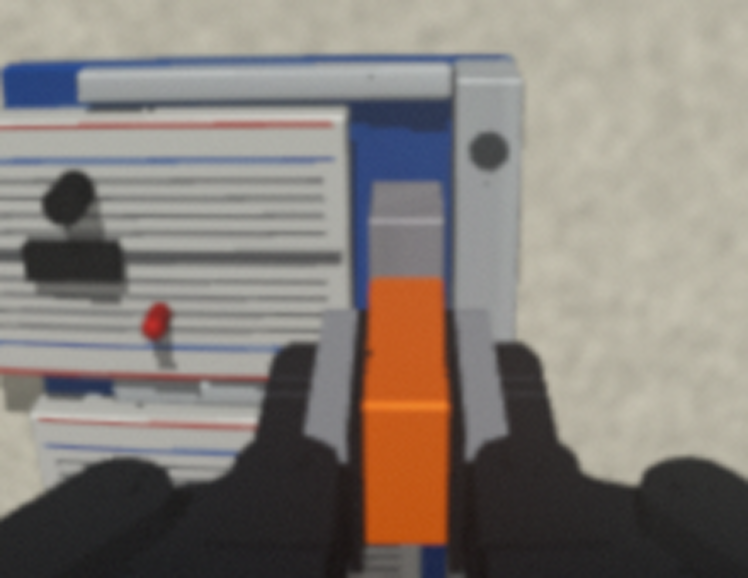

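The foot hangs between the board edge (crop x≈350) and the stop face (≈453), spanning 370–443, so it fits. Now lowering it.

>>> arm_command(commands=[[0, [0, 0.1, -0.25], [0, 0, 0.2]], [0, [0, 0, -0.2], [0, 0, 0]], [0, [0, 0, 0], [0, 0, 0]], [0, [0, 0, 0], [0, 0, 0]]])

```text
time: 5.3
tool_pos: [582.0, 23.3, 57.4]
tcp_rot: [-90.2, -0.2, 6.5]
ft_force: [-0.1, 0.3, -1.1]
finger_gap: 10.9
```

>>> arm_command(commands=[[0, [0, 0, -0.07], [0, 0, 0]], [0, [0, 0, 0], [0, 0, 0]]])

```text
time: 5.47
tool_pos: [581.9, 23.5, 54.9]
tcp_rot: [-90.2, -0.2, 6.5]
ft_force: [-0.8, -0.2, -1.6]
finger_gap: 11.1
```

>>> arm_command(commands=[[0, [0, 0, -0.04], [0, 0, 0]], [0, [0, 0, 0], [0, 0, 0]]])

```text
time: 5.63
tool_pos: [582.5, 23.6, 54.5]
tcp_rot: [-90.2, -0.3, 6.6]
ft_force: [-0.0, 0.2, -0.8]
finger_gap: 11.0
```

>>> arm_command(commands=[[0, [0, 0, -0.03], [0, 0, 0]], [0, [0, 0, 0], [0, 0, 0]]])

```text
time: 5.8
tool_pos: [583.1, 23.7, 54.4]
tcp_rot: [-90.2, -0.4, 6.6]
ft_force: [0.6, 0.5, -1.1]
finger_gap: 10.8
```

>>> arm_command(commands=[[0, [-0.02, 0, -0.08], [0, 0, 0]], [0, [0, 0, 0], [0, 0, 0]]])

```text
time: 5.97
tool_pos: [584.0, 23.9, 54.9]
tcp_rot: [-90.2, -0.5, 6.6]
ft_force: [-0.7, 0.0, -0.9]
finger_gap: 11.1
```

>>> arm_command(commands=[[0, [-0.05, 0, -0.12], [0, 0, 0]]])

```text
time: 6.05
tool_pos: [584.5, 24.1, 54.0]
tcp_rot: [-90.2, -0.8, 6.6]
ft_force: [-13.1, 1.3, 43.8]
finger_gap: 10.9
```

>>> arm_command(commands=[[0, [0, 0, 0], [0, 0, 0]]])

```text
time: 6.13
tool_pos: [584.3, 24.0, 54.5]
tcp_rot: [-90.3, -0.8, 6.6]
ft_force: [-4.4, 0.0, -3.8]
finger_gap: 11.2
```

>>> arm_command(commands=[[15, [0, 0, 0], [0, 0, 0]], [40, [0, 0, 0], [0, 0, 0]], [60, [0, 0, 0], [0, 0, 0]], [60, [0, 0, 0], [0, 0, 0]], [60, [0, 0, 0], [0, 0, 0]]])

```text
time: 6.55
tool_pos: [584.1, 23.9, 53.3]
tcp_rot: [-90.3, -0.8, 6.6]
ft_force: [0.6, 0.5, 0.3]
finger_gap: 51.1
```

```bash
python3 - <<'E'
from h import *
print(sense()["finger_gap"])
T,im=shot("w5"); 
crop=im[150:330,190:430];cv2.imwrite("pics/w5c.png",cv2.resize(crop,None,fx=3,fy=3,interpolation=cv2.INTER_CUBIC))
E
```

```text
51.051324164012776
6.55 [584.06155622  23.89819931  53.26317831] [-90.25471971  -0.77331759   6.57656289]
```

View pics/w5c.png

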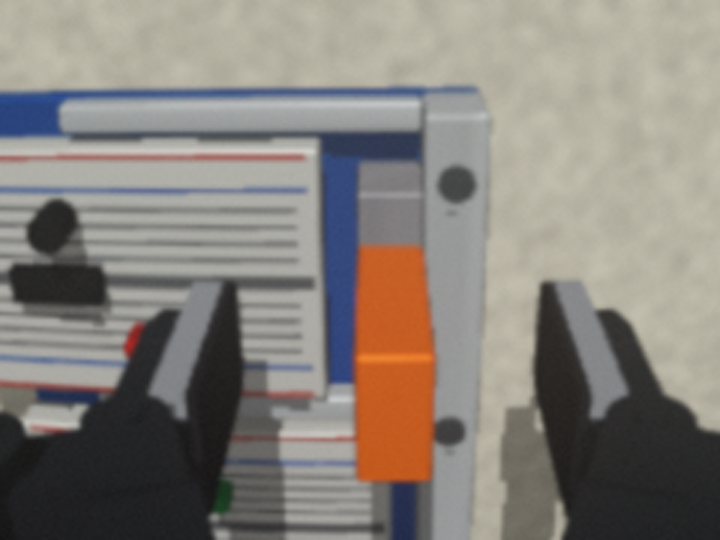

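The spacer stands upright, clear of the fingers, in front of the stop; board_1's edge hasn't moved. Now I raise, close, and go behind board_1's rear edge.

>>> arm_command(commands=[[60, [0, 0, 0.3], [0, 0, 0]], [60, [0, 0, 0.8], [0, 0, 0]], [60, [0, 0, 0.9], [0, 0.7, 0]], [0, [-0.6, -0.08, 0.3], [0, 0, 0]], [0, [-0.9, -0.12, 0], [0, 0, 0]]])

```text
time: 7.02
tool_pos: [539.2, 18.1, 125.1]
tcp_rot: [-90.1, 0.1, 6.6]
ft_force: [0.0, -0.9, -0.4]
finger_gap: 28.1
```

>>> arm_command(commands=[[0, [-0.9, -0.12, 0], [0, 0, 0]], [0, [-0.9, -0.12, 0], [0, 0, 0]], [0, [-0.9, -0.12, 0], [0, 0, 0]], [0, [0, 0, 0], [0, 0, 0]], [0, [0, 0, 0], [0, 0, 0]]])

```text
time: 7.43
tool_pos: [453.2, 6.6, 129.5]
tcp_rot: [-90.2, -0.2, 6.6]
ft_force: [0.9, 0.4, 0.6]
finger_gap: -0.0
```

>>> arm_command(commands=[[0, [0, 0, -0.9], [0, 0, 0]], [0, [0, 0, -0.9], [0, 0, 0]], [0, [0, 0, -0.8], [0, 0, 0]], [0, [0, 0, -0.3], [0, 0, 0]], [0, [0, 0, 0], [0, 0, 0]]])

```text
time: 7.85
tool_pos: [459.7, 6.3, 45.9]
tcp_rot: [-90.4, -0.9, 6.6]
ft_force: [0.8, -0.1, -0.2]
finger_gap: 0.0
```

>>> arm_command(commands=[[0, [0, 0, 0], [0, 0, 0]], [0, [0, 0, 0], [0, 0, 0]]])

```text
time: 8.02
tool_pos: [460.7, 6.3, 47.0]
tcp_rot: [-90.3, -0.9, 6.6]
ft_force: [0.1, -0.1, 0.8]
finger_gap: -0.0
```

>>> arm_command(commands=[[0, [-0.1, 0, -0.4], [0, 0.5, 0]], [0, [0, 0, -0.25], [0, 0.3, 0]], [0, [0, 0, 0], [0, 0, 0]], [0, [0, 0, 0], [0, 0, 0]]])

```text
time: 8.35
tool_pos: [461.0, 6.1, 29.6]
tcp_rot: [-90.3, -0.4, 6.6]
ft_force: [-0.1, 0.6, 0.3]
finger_gap: 0.1
```

```bash
python3 - <<'E'
from h import *
T,im=shot("w6")
cv2.imwrite("pics/w6.png",im)
for P in([492.6,10.9,15.5],[489.6,37.7,15.5],[495.5,-15.9,15.5]): print(wproj(T,[P]))
print(sense()["time"])
crop=im[130:340,220:480];cv2.imwrite("pics/w6c.png",cv2.resize(crop,None,fx=2.8,fy=2.8,interpolation=cv2.INTER_CUBIC))
E
```

```text
8.35 [461.04754436   6.106412    29.58313128] [-90.32734643  -0.41875608   6.597194  ]
[[377.51603055 257.98906077]]
[[381.8409432  209.34982371]]
[[372.83718011 299.23709219]]
8.4
```

View pics/w6c.png

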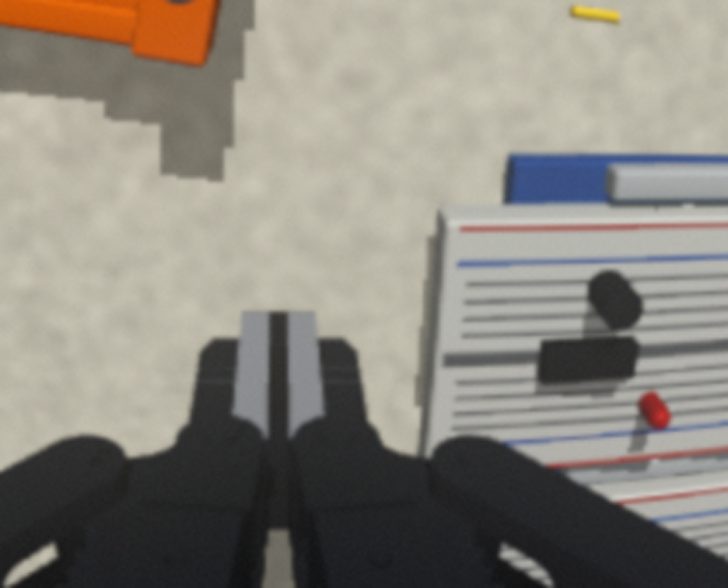

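>>> arm_command(commands=[[0, [0, 0, -0.2], [0, 0.3, 0]], [0, [0.2, 0.023, 0], [0, 0, 0]], [0, [0.2, 0.023, 0], [0, 0, 0]], [0, [0, 0, 0], [0, 0, 0]]])

```text
time: 8.73
tool_pos: [474.6, 7.5, 23.7]
tcp_rot: [-90.3, -0.2, 6.6]
ft_force: [0.4, 0.4, -0.3]
finger_gap: 0.1
```

>>> arm_command(commands=[[0, [0.1, 0.012, 0], [0, 0, 0]], [0, [0, 0, 0], [0, 0, 0]]])

```text
time: 8.9
tool_pos: [478.6, 8.0, 23.8]
tcp_rot: [-90.3, -0.2, 6.6]
ft_force: [1.2, 0.2, 0.1]
finger_gap: 0.1
```

>>> arm_command(commands=[[0, [0.1, 0.02, 0], [0, 0, 0]], [0, [0, 0, 0], [0, 0, 0]]])

```text
time: 9.07
tool_pos: [481.9, 8.6, 24.0]
tcp_rot: [-90.3, -0.2, 6.6]
ft_force: [0.9, -0.2, -0.4]
finger_gap: 0.4
```

>>> arm_command(commands=[[0, [0.07, 0.015, 0], [0, 0, 0]], [0, [0, 0, 0], [0, 0, 0]]])

```text
time: 9.23
tool_pos: [483.7, 9.1, 23.7]
tcp_rot: [-90.3, -0.1, 6.6]
ft_force: [-0.4, 0.6, -0.1]
finger_gap: -0.1
```

>>> arm_command(commands=[[0, [0.07, 0.01, 0], [0, 0, 0]], [0, [0, 0, 0], [0, 0, 0]]])

```text
time: 9.4
tool_pos: [484.0, 9.1, 23.4]
tcp_rot: [-90.3, 0.2, 6.6]
ft_force: [-2.2, -0.5, 5.5]
finger_gap: -0.3
```

>>> arm_command(commands=[[0, [0.07, 0.01, 0], [0, 0, 0]], [0, [0, 0, 0], [0, 0, 0]]])

```text
time: 9.57
tool_pos: [484.0, 9.1, 23.5]
tcp_rot: [-90.3, 0.5, 6.6]
ft_force: [-1.6, 0.5, 5.0]
finger_gap: 0.2
```

>>> arm_command(commands=[[0, [0.1, 0.012, 0], [0, 0, 0]], [0, [0, 0, 0], [0, 0, 0]]])

```text
time: 9.73
tool_pos: [483.9, 9.1, 23.4]
tcp_rot: [-90.3, 0.9, 6.6]
ft_force: [-2.2, 0.0, 4.5]
finger_gap: -0.1
```

```bash
cat > chk.py <<'E'
from h import *
import sys
T,im=shot(sys.argv[1])
a=np.radians(6.65);ex=np.array([np.cos(a),np.sin(a),0]);ey=np.array([-np.sin(a),np.cos(a),0]);O=np.array([596.6,-9.7,0])
def prof(x0,x1,y,z,st=1):
    X=np.arange(x0,x1,st);P=O+X[:,None]*ex+y*ey+[0,0,z];px=wproj(T,P).astype(np.float32)
    v=cv2.remap(im,px[:,0:1],px[:,1:2],cv2.INTER_LINEAR)[:,0]
    print("y",y,"z",z,[(int(x),*map(int,c)) for x,c in zip(X,v)])
prof(-26,4,55,15.5)
prof(-110,-86,52,15.5)
prof(-26,4,30,24)
E
python3 chk.py w7
```

```text
9.7333 [483.94523491   9.08597519  23.37937334] [-90.30303136   0.89565642   6.6291522 ]
y 55 z 15.5 [(-26, 176, 183, 183), (-25, 176, 183, 183), (-24, 176, 182, 184), (-23, 176, 182, 183), (-22, 175, 181, 182), (-21, 176, 182, 183), (-20, 176, 182, 183), (-19, 175, 182, 183), (-18, 175, 181, 183), (-17, 175, 180, 182), (-16, 175, 181, 182), (-15, 176, 182, 184), (-14, 175, 182, 183), (-13, 159, 164, 165), (-12, 138, 138, 139), (-11, 135, 134, 136), (-10, 135, 132, 136), (-9, 136, 133, 137), (-8, 136, 134, 137), (-7, 135, 133, 137), (-6, 134, 133, 135), (-5, 132, 131, 133), (-4, 131, 130, 132), (-3, 126, 125, 127), (-2, 110, 109, 111), (-1, 93, 93, 94), (0, 86, 87, 88), (1, 84, 85, 86), (2, 88, 89, 89), (3, 112, 113, 113)]
y 52 z 15.5 [(-110, 171, 186, 191), (-109, 171, 187, 190), (-108, 169, 185, 189), (-107, 168, 183, 187), (-106, 168, 184, 187), (-105, 168, 184, 188), (-104, 170, 186, 189), (-103, 168, 184, 188), (-102, 169, 184, 188), (-101, 169, 185, 189), (-100, 169, 186, 189), (-99, 170, 186, 190), (-98, 173, 188, 192), (-97, 175, 191, 195), (-96, 155, 169, 171), (-95, 129, 135, 134), (-94, 171, 177, 178), (-93, 174, 173, 171), (-92, 161, 138, 130), (-91, 157, 130, 121), (-90, 157, 128, 119), (-89, 156, 127, 119), (-88, 156, 125, 116), (-87, 155, 118, 106)]
y 30 z 24 [(-26, 146, 149, 150), (-25, 148, 152, 152), (-24, 149, 152, 154), (-23, 153, 156, 157), (-22, 169, 173, 175), (-21, 173, 178, 180), (-20, 170, 176, 177), (-19, 139, 143, 145), (-18, 80, 81, 83), (-17, 66, 67, 69), (-16, 67, 67, 71), (-15, 66, 67, 70), (-14, 66, 66, 70), (-13, 60, 63, 73), (-12, 44, 57, 91), (-11, 35, 53, 98), (-10, 35, 54, 98), (-9, 34, 53, 98), (-8, 34, 53, 98), (-7, 33, 53, 98), (-6, 33, 53, 98), (-5, 33, 54, 98), (-4, 33, 54, 100), (-3, 34, 56, 103), (-2, 34, 55, 104), (-1, 33, 55, 104), (0, 34, 56, 105), (1, 34, 55, 104), (2, 34, 55, 104), (3, 34, 56, 104)]
```

Board_1's front edge is about 12.7 mm from the stop and its rear is at −95, so it is seated. Now I need a firm hold, so the last row must be a push.

>>> arm_command(commands=[[0, [0.05, 0.006, 0], [0, -0.7, 0]], [0, [0.1, 0.012, 0], [0, 0, 0]]])

```text
time: 9.95
tool_pos: [484.2, 9.3, 22.1]
tcp_rot: [-90.4, 0.7, 6.6]
ft_force: [-15.3, -4.3, 5.0]
finger_gap: 0.1
```

```bash
python3 - <<'E'
from h import *
for i in range(4): s=sense();print(s["time"],s["ft_force"].round(1),s["tool_pos"].round(1),s["tcp_rot"].round(2),s["wrist_torque"].round(2));snapshot("top")
E
```

```text
9.95 [-15.3  -4.3   5. ] [484.2   9.3  22.1] [-90.36   0.72   6.64] [-0.58  2.31 -0.03]
10.0 [-11.9  -3.1   6.5] [484.    9.2  21.9] [-90.36   0.79   6.64] [-0.47  1.88 -0.08]
10.05 [-12.   -4.1   6.7] [484.    9.3  21.9] [-90.35   0.77   6.64] [-0.46  2.02 -0.04]
10.1 [-13.5  -2.9   6.3] [484.    9.3  21.9] [-90.35   0.77   6.64] [-0.43  2.04 -0.03]
```

Steady 12 N push, but 6 N of it bears downward at the overhang. I'll relieve this with a slight lift while pressing, then check.

>>> arm_command(commands=[[0, [0.05, 0.006, 0.06], [0, -0.4, 0]], [0, [0.1, 0.012, 0.06], [0, 0, 0]]])

```text
time: 10.32
tool_pos: [484.0, 9.5, 23.2]
tcp_rot: [-90.4, 0.9, 6.6]
ft_force: [-11.3, -2.5, -0.2]
finger_gap: 0.2
```

```bash
python3 - <<'E'
from h import *
for i in range(3): s=sense();print(s["time"],s["ft_force"].round(1),s["tool_pos"].round(1),s["tcp_rot"].round(2));snapshot("top")
E
python3 chk.py w8
```

```text
10.3167 [-11.3  -2.5  -0.2] [484.    9.5  23.2] [-90.36   0.91   6.63]
10.3667 [-9.7 -2.5 -0. ] [483.9   9.4  23.2] [-90.36   0.97   6.63]
10.4167 [-9.4 -1.9 -0.5] [483.9   9.5  23.1] [-90.36   0.96   6.64]
10.4667 [483.86837188   9.47718176  23.00732735] [-90.35722245   0.95592369   6.63745151]
y 55 z 15.5 [(-26, 176, 182, 183), (-25, 177, 182, 183), (-24, 176, 181, 183), (-23, 177, 182, 183), (-22, 177, 182, 183), (-21, 176, 182, 183), (-20, 176, 181, 182), (-19, 175, 181, 182), (-18, 175, 181, 182), (-17, 177, 182, 183), (-16, 176, 182, 182), (-15, 177, 182, 183), (-14, 176, 182, 182), (-13, 163, 167, 168), (-12, 140, 140, 142), (-11, 135, 134, 136), (-10, 135, 133, 135), (-9, 135, 133, 137), (-8, 136, 135, 137), (-7, 135, 134, 137), (-6, 135, 133, 136), (-5, 133, 131, 134), (-4, 133, 131, 134), (-3, 131, 130, 132), (-2, 117, 116, 119), (-1, 97, 97, 98), (0, 86, 87, 88), (1, 84, 86, 86), (2, 88, 89, 88), (3, 109, 110, 109)]
y 52 z 15.5 [(-110, 173, 189, 192), (-109, 172, 187, 191), (-108, 170, 186, 189), (-107, 168, 184, 187), (-106, 168, 183, 187), (-105, 167, 182, 186), (-104, 1
[... 288 characters left out ...]
 156, 127, 117), (-90, 157, 127, 117), (-89, 157, 128, 117), (-88, 161, 133, 120), (-87, 161, 133, 121)]
y 30 z 24 [(-26, 142, 145, 146), (-25, 144, 147, 148), (-24, 146, 150, 150), (-23, 151, 155, 156), (-22, 166, 172, 173), (-21, 173, 179, 180), (-20, 171, 176, 179), (-19, 141, 146, 147), (-18, 82, 82, 85), (-17, 67, 68, 70), (-16, 68, 68, 71), (-15, 65, 65, 69), (-14, 66, 66, 70), (-13, 59, 62, 72), (-12, 43, 57, 90), (-11, 34, 54, 97), (-10, 34, 54, 98), (-9, 34, 53, 97), (-8, 33, 53, 97), (-7, 33, 53, 98), (-6, 34, 54, 99), (-5, 34, 54, 99), (-4, 34, 55, 101), (-3, 33, 55, 103), (-2, 33, 55, 103), (-1, 34, 56, 105), (0, 33, 55, 103), (1, 34, 56, 105), (2, 35, 57, 105), (3, 35, 57, 105)]
```

```bash
python3 - <<'E'
from h import *
w=cv2.imread("pics/w8.png")[120:330,300:560];t=snapshot("top")[195:255,295:365]
w=cv2.resize(w,None,fx=1.9,fy=1.9,interpolation=cv2.INTER_CUBIC);t=cv2.resize(t,(400*70//93,400*60//93),interpolation=cv2.INTER_CUBIC)
t=cv2.copyMakeBorder(t,0,w.shape[0]-t.shape[0],0,0,cv2.BORDER_CONSTANT)
cv2.imwrite("pics/fin.png",np.hstack([w,t])[:, :800])
E
```

```text
(no output)
```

View pics/fin.png

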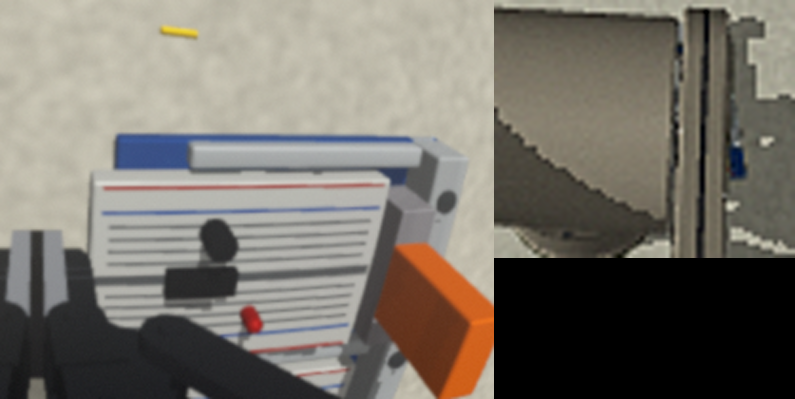

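The board is flush on the spacer, the spacer is upright against the stop, and the finger is on the rear edge. I'm handing in.

```bash
python3 - <<'E'
from h import *
s=sense();print(s["time"],s["ft_force"].round(1),s["tool_pos"].round(1))
if s["ft_force"][0]<-6: print(hand_in())
E
```

```text
10.5667 [-9.1 -2.   0.3] [483.9   9.5  22.9]
the job is handed in; nothing more can be done
None
```

I stood the spacer in the left lane's gap (about 19.5 mm, red-LED board_1) and let go of it. I then pushed board_1's rear edge forward with the closed fingers and handed in at 10.6 s, still pressing.

**Last checks:**
- **Board and spacer:** board_1's front edge is about 12.7 mm from the stop and its rear at −95 mm. The last picture shows the spacer upright against the stop with the board flush on it.
- **Push:** about 9 N, with almost no downward force after I lifted the tool slightly. It had eased from about 11 N to 9 N over the last quarter second, so it may have dropped a little more afterwards.

**Less certain:**
- **Other board and bystanders:** I had no clear final view of the green-LED board or the bystanders, because the arm blocked the top camera. I commanded no contact with any of them.
- **Setting the spacer down:** one brief force of about 44 N showed at the wrist, with the spacer held in the fingers. It is over the 40 N limit for the arm or gripper body, but well under the 120 N wrist limit.
- **Measuring:** position readings disagreed with the camera by 2–3 mm at times. I used shifts relative to what the camera saw instead.

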